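# Clamp a whetstone to the set force

## Task

Lay the long sharpening stone flat on the cork bed of the screw clamp and slide it gently under the bridge, between the guide rails, until its end is right up against the steel end stop. Then turn the wing handle clockwise until the brass indicator tab pops out, and stop turning there, because overtightening cracks the stone. Let go and leave everything else on the bench where it is.

Things in the scene. Friction and masses are not known exactly. Their poses are not given: they have to be found in the camera images.
- stone_center (a point): Centre (half-way up) of the long two-layer grey sharpening stone: a plain bar 45 mm (its x) by 200 mm (its y) by 25 mm high (its z), 0.45 to 0.6 kg, loose, flat on the bench left or right of the clamp. Either end may go first. It cracks if the pad presses it with more than 22 N or if it is rammed against the stop with more than 40 N.
- stop_face (a point): Middle of the end stop's face, which the stone's end must touch, 26 mm above the bench. Axes are the clamp's: y is the way the stone is slid in (into the stop), x across, z up. The clamp is bolted down. The seated stone is centred at x = 0, its centre 100 mm from this face in -y. Guide rails 50 mm apart, 28 mm above the bench, run back from the stop to 54 mm, then flare wider up to 78 mm from it.
- stop: The steel end stop block itself, 64 x 12 x 26 mm, its top 36 mm above the bench; origin under its centre, axes as stop_face.
- wing_grip (a point): Middle of the black wing handle on the bridge, on the vertical screw axis, 116 mm above the bench (it stays at this height). A bar 52 mm long (its x), 14 mm thick (its y), from 97 to 131 mm above the bench. Clockwise from above lowers the pad 2.55 mm per rad; self-locking, about 0.1 Nm. It takes some 1.7 to 4.5 rad, differing each time, until the tab pops; over 0.5 rad past that cracks the stone.
- pad: Black round rubber-faced clamping pad, 28 mm across, under the bridge; it hangs from a small round aluminium cartridge on a spring. Origin on the axis, 9 mm above its underside. At the start its underside is 1 to 7 mm above a stone laid on the bed. Once it presses on the stone the spring gives: about 4 N at first, 3.5 N more for each mm.
- tab (a joint): Brass indicator tab in the cartridge under the bridge, 24 mm wide with an upturned end, on the stop's side of the bridge. 0 = caught inside, 0.016 m = fully popped out, in clamp +y (towards and over the stop). It jumps out all at once when the pad's force reaches the set force (about 16 N) and then stays out.
- tab_end (a point): Outer end of the brass indicator tab, some 60 mm above the bench, 19 mm from the screw axis in clamp +y when in, 35 mm when out.
- bed_lay (a point): Point on the bed, on its centre line, 187 mm before the stop's face, 15 mm above the bench: a stone lowered with its centre here is clear of the bridge and can be slid in. The bed is a cork platen 49 mm wide and 280 mm long on a dark steel base 100 mm wide (top 10 mm above the bench). The cork's top lies 10 to 15 mm above the bench, not the same each time. Axes as stop_face.
- clamp_axis (a point): Top of the clamp's grey bridge on the screw axis, 84 mm above the bench, 28 mm from the stop's face in -y; axes as stop_face. The bridge is 24 mm long in y and 100 mm wide, with posts 62 mm apart.
- slip: Bystander: small slip stone, 40 x 100 x 18 mm, much shorter than the stone; leave alone.
- jar: Bystander: clear jar with a lid, 72 mm wide, 110 mm high.
- oil: Bystander: honing oil bottle, 52 mm wide, 150 mm high.
- driver: Bystander: screwdriver, 200 mm long.
- brush: Bystander: bench brush, 200 mm long.
- wedge: Bystander: wooden block, 60 x 40 x 22 mm.
- plate: Bystander: flat steel honing plate, 150 x 65 x 9 mm.

How it is judged (in metres and radians):
On the way, in this order (a step that is already met when the one before it is completed fails the run):
1. the stone lies flat on the bed against the end stop, the tab still in (y of stone_center in the frame of stop_face between -0.1025 and -0.097 m and x of stone_center in the frame of stop_face between -0.006 and 0.006 m and angle between the y axis of stone_center and the y axis of stop_face, either way round below 0.06 rad and angle between the z axis of stone_center and the z axis of stop_face, either way round below 0.05 rad and z of stone_center in the frame of stop_face below 0.004 m and value of joint tab below 0.004 m), for 0.2 s.
2. the indicator tab has popped out with the pad pressing on the stone (value of joint tab above 0.012 m and contact force between pad and stone above 10 N), for 0.2 s.
At the end, for the whole second after the job is handed in: The stone lies flat and at rest on the bed, its end within 2.5 mm of the stop, within 6 mm of the middle and 0.06 rad of the clamp's direction; the tab is out (over 12 mm of 16) and the pad presses on the stone with more than 10 N (all of step 2 and y of stone_center in the frame of stop_face between -0.1025 and -0.097 m and x of stone_center in the frame of stop_face between -0.006 and 0.006 m and angle between the y axis of stone_center and the y axis of stop_face, either way round below 0.06 rad and angle between the z axis of stone_center and the z axis of stop_face, either way round below 0.05 rad and z of stone_center in the frame of stop_face below 0.004 m and linear speed of stone below 0.01 m/s); the robot touches nothing.
It fails at once if the stone was overtightened (pad force above 22 N) (contact force between pad and stone above 22 N).
It fails at once if the stone was rammed against the stop (above 40 N) (contact force between stop and stone above 40 N).
It fails at once if another thing on the bench was moved by more than 25 mm (distance of any of slip, jar, oil, driver, brush, wedge, plate from where it was at the start of the episode above 0.025 m).
It also fails if it takes over 72 s, if anything falls off the work surface, if the arm or the gripper's body presses on something with over 40 N, if the wrist force passes 120 N, or if a joint passes its speed limit or range.

## Robot

A 7-joint arm with a two-finger parallel gripper is mounted at the origin on the work surface. World frame = base frame: x ahead of the robot, y to its left, z up, the work surface at z = 0. Lengths are in mm, angles in rad, forces in N, time in s.
With the tool pointing down it reaches from about 350 to 900 mm from the base axis. Payload 7.2 kg.
Tool frame: the origin (TCP) lies between the finger pads; the fingertips stand ahead of it and the grasp point (between the pads) lies 6 mm ahead of it (arm.finger_overhang is the z of the fingertips in the tool frame, in mm); z points along the fingers, y is the line along which they close (so a half turn about z gives the same grasp; the last joint's range is limited). The gripper opens to 88 mm and grips with 3 to 60 N. Pads are 20 mm wide; open, the fingers measure 115 mm over their backs; the gripper's body (75 mm by 178 mm) begins 61 mm behind the grasp point.
Start: joints at [1.11, 0.411, -0.013, 1.596, 0.006, 1.134, -0.082], TCP at [239.224, -577.408, 247.653] pointing down, gripper open.
Joint ranges: [-2.95, 2.95], [-0.29, 1.99], [-1.47, 1.44], [0.14, 2.54], [-1.03, 4.17], [0.13, 1.85], [-2.86, 2.86]. Speed limits (rad/s): [2.39, 2.39, 3.01, 3.01, 3.14, 3.14, 3.14].

## Interface

Orientations are given as a unit quaternion [x, y, z, w].
In Python, from bench import arm gives the robot as it stands. The module is installed in compiled form; this text tells all that it offers.
- The arm moves only by the tool move_arm, never from a script. Its argument "motion" is a list of rows, each a list of 3 entries, a list of its own where there are three numbers: the turn, a rotation vector about the tool's x, y, z in rad, then the shift along the tool's x, y, z in m, then the closure, from 0 (fully open) to 1 (shut). In form: [[[ax, ay, az], [dx, dy, dz], gripper], ...]. A call has 1 to 8 rows; each row is the pose to reach, as a shift and turn from the pose commanded when the call began, along the tool's axes at that moment; what a row does not reach only later rows make up. A row lasts 1/8 s, in which the tool goes at most 62.5 mm and 10.7 degrees, less where a joint would pass 70% of its speed; a pose out of reach is approached as far as the arm can. A call with a gripper value outside its range is refused whole. The fingers move at their own pace and stop on an object; "newtons" is the grip in N (left out, the last holds). Time passes only in rows, so rows that repeat a pose let the fingers close. It gives the time, the measured TCP pose, the force, the opening and the grip force at its end, in the units of the state.
- arm.observe(): the state, without advancing time (a new reading comes with each control period).
- arm.camera(name): name is "scene" or "side" or "wrist"; returns (picture, depth): 420x560x3 uint8, red, green, blue; 420x560 float32, mm along the optical axis (not along the pixel's ray), 0 where there is no reading.
- arm.camera_model(name): a dict with "fovy" (degrees; the focal length in pixels is half the picture's height over the tangent of half this angle, whatever the lens; pixels are square), "cx", "cy" (the principal point, pixels), "cam_to_world" (4x4, takes a point from camera to world coordinates). Camera axes: x right, y up, looking along -z (the intrinsics and any distortion apply to the point x, -y, -z); pixel columns grow to the right and rows downward; lengths in mm; the calibration is good to about 2 mm. A picture is of the moment at which its call begins: read the wrist's pose just before it. camera_model takes no time and is no camera call; for the wrist camera it gives the pose at the moment of the call.
- arm.finish_job(): hands the job in; it is judged then, once.
Trained networks look in the newest picture that a camera, given by its name, has taken for a name from the list of things; names that differ only in an ending like _2 or _b are one class to them, and where a whole thing is asked for, a point or a joint stands for the part that bears it (a point fixed in the world has none). Each returns a list of dicts, best first, with "conf" (0 to 1); they miss things now and then, are a little off and sometimes report something else, mostly with a low value. They report only what shows in the picture. A call takes as long as a camera call.
- arm.spot_in(target, camera): "position" ([column, row] in pixels, amid what is visible of it).
- arm.mark_of(target, camera): "position" ([column, row] in pixels: a listed point, or the origin of a listed thing).
The state is a dict: "time_s": time; "q": joint angles; "dq": joint speeds; "tau": joint torques, N m; "position": TCP position; "orientation": TCP orientation; "contact_force": force on the tool from outside, world axes, zero at the start; "moment": the same for the moment, N m; "grip_width": finger opening in mm; "finger_force": force on a finger pad.
Only numpy, scipy, OpenCV 4.12 (cv2) and the standard library are available. Lean on these libraries where they do the work, as an engineer would, in place of code of your own. Each camera call takes 0.05 s, during which the arm holds its last target. There are 200 camera calls.

## Working session

There is one attempt and no reset: what is moved stays moved. The work goes in short steps, Python scripts to look and compute and a tool call to move; the robot and the scene stay as the last step left them, time stands still between calls to the robot, and variables do not carry over. Pictures are saved under pics/ and viewed, at most 10 in all, crops included, and the job is handed in when it is done.

Besides the shell and the picture viewer there is one more tool, called after "Request:" by a JSON object that holds its "api" and its "payload", one argument or row to a line. move_arm: Moves the arm, as the interface text tells. Its arguments: {"type":"object","properties":{"motion":{"type":"array","items":{"type":"array"}},"newtons":{"type":"number"}},"required":["motion"]}

```bash
mkdir -p pics; cat > h.py <<'E'
import numpy as np, cv2
from bench import arm
from scipy.spatial.transform import Rotation as R
def f(m,H=420): return H/2/np.tan(np.radians(m["fovy"])/2)
def ray(m,p):
    T=np.array(m["cam_to_world"]);k=f(m)
    d=np.array([(p[0]-m["cx"])/k,-(p[1]-m["cy"])/k,-1.])
    return T[:3,3],T[:3,:3]@d
def atz(m,p,z):
    o,d=ray(m,p); return o+d*(z-o[2])/d[2]
def cloud(m,D):
    v,u=np.mgrid[:D.shape[0],:D.shape[1]];k=f(m);T=np.array(m["cam_to_world"])
    P=np.stack([(u-m["cx"])/k*D,-(v-m["cy"])/k*D,-D],-1)
    return P@T[:3,:3].T+T[:3,3]
def show():
    s=arm.observe();print(round(s["time_s"],2),np.round(s["position"],1),np.round(R.from_quat(s["orientation"]).as_matrix(),3).tolist(),np.round(s["contact_force"],1),s["grip_width"],s["finger_force"])
def save(im,n): cv2.imwrite("pics/"+n,im[:,:,::-1])
E
python3 - <<'E'
from h import *
show();print(arm.finger_overhang)
Z=dict(stone_center=12.5,stop_face=26,wing_grip=116,bed_lay=15,clamp_axis=84,tab_end=60)
for c in("scene","side"):
    im,D=arm.camera(c);m=arm.camera_model(c);save(im,c+"0.png")
    print(c,{k:(np.round(v,2).tolist() if k=="cam_to_world" else v) for k,v in m.items()})
    for t,z in Z.items():
        print(t,[(np.round(r["position"]),round(r["conf"],2),np.round(atz(m,r["position"],z))) for r in arm.mark_of(t,c)[:2]])
show()
E
```

```text
0.0 [ 239.  -577.   246.8] [[0.924, 0.383, -0.001], [0.383, -0.924, 0.001], [-0.0, -0.002, -1.0]] [-0.2 -0.3 -0.1] 87.70361340348443 0.0
25.0
scene {'fovy': 43.61586254492936, 'cx': 284.8619066855047, 'cy': 201.21086149357205, 'cam_to_world': [[-0.48, -0.52, 0.71, 1560.9], [0.88, -0.29, 0.38, 544.4], [0.01, 0.81, 0.59, 932.63], [0.0, 0.0, 0.0, 1.0]]}
stone_center [(array([388., 246.]), 0.8, array([498., 283.,  12.])), (array([162., 232.]), 0.31, array([ 744., -282.,   12.]))]
stop_face [(array([328., 237.]), 0.52, array([557., 132.,  26.]))]
wing_grip []
bed_lay [(array([274., 211.]), 0.65, array([514., -58.,  15.]))]
clamp_axis [(array([320., 213.]), 0.57, array([545.,  99.,  84.])), (array([390., 241.]), 0.23, array([560., 299.,  84.]))]
tab_end [(array([325., 226.]), 0.42, array([558., 121.,  60.])), (array([208., 262.]), 0.25, array([823., -68.,  60.]))]
side {'fovy': 53.54459113486369, 'cx': 280.9372248565474, 'cy': 216.4258224115338, 'cam_to_world': [[-0.99, 0.09, -0.11, 450.31], [-0.14, -0.67, 0.73, 703.72], [-0.01, 0.73, 0.68, 728.68], [0.0, 0.0, 0.0, 1.0]]}
stone_center [(array([300., 343.]), 0.69, array([482., 286.,  12.]))]
stop_face [(array([275., 271.]), 0.9, array([554., 129.,  26.])), (array([376., 199.]), 0.57, array([ 333., -144.,   26.]))]
wing_grip [(array([281., 232.]), 0.91, array([544.,  97., 116.]))]
bed_lay [(array([302., 222.]), 0.57, array([515., -45.,  15.]))]
clamp_axis [(array([279., 245.]), 0.62, array([549., 103.,  84.])), (array([271., 258.]), 0.58, array([559., 143.,  84.]))]
tab_end [(array([273., 256.]), 0.38, array([560., 117.,  60.]))]
0.7 [ 239.2 -577.4  247.7] [[0.924, 0.383, 0.0], [0.383, -0.924, -0.0], [0.0, 0.0, -1.0]] [ 0.3 -0.1  0.2] 87.62246859396384 0.0
```

```bash
python3 - <<'E'
import cv2,numpy as np
a=cv2.imread("pics/scene0.png");b=cv2.imread("pics/side0.png")
cv2.imwrite("pics/s1.png",cv2.resize(a,(800,600)));cv2.imwrite("pics/s2.png",cv2.resize(b,(800,600)))
E
```

```text
(no output)
```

View pics/s1.png

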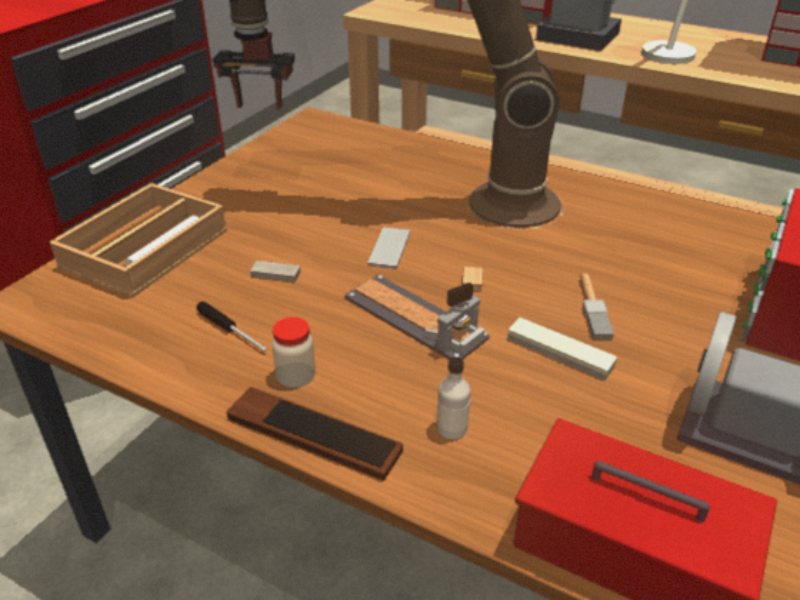

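View pics/s2.png

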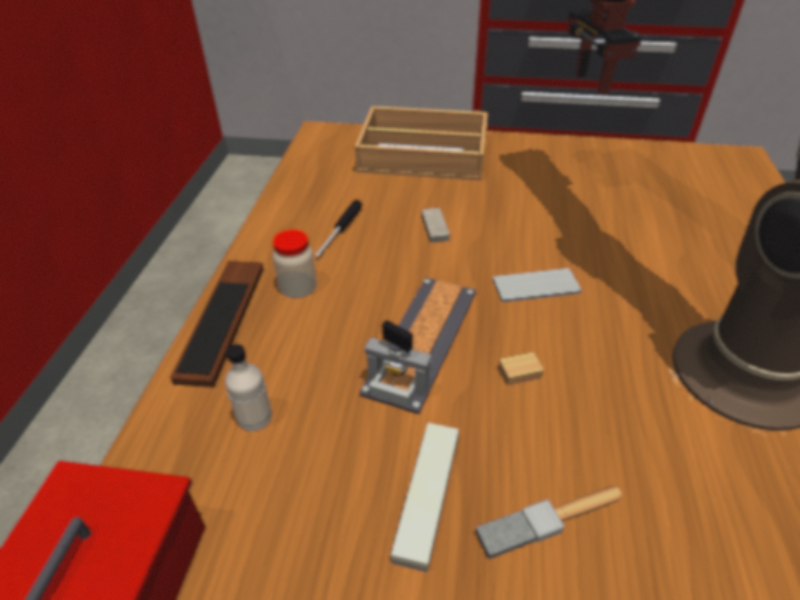

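The pictures show the stone as the pale bar in the foreground (side pic about 425,495 at 800 px), the clamp with its stop facing the side camera (395,375), and the cork bed running away. Next I measure the stone and clamp direction from depth.

```bash
cat >> h.py <<'E'
def rect(P,c,r,z0,z1):
    q=P[(np.hypot(P[...,0]-c[0],P[...,1]-c[1])<r)&(P[...,2]>z0)&(P[...,2]<z1)]
    if len(q)<20: return len(q)
    (cx,cy),(w,h),a=cv2.minAreaRect(q[:,:2].astype(np.float32))
    if h<w: w,h,a=h,w,a-90
    return np.round([cx,cy,w,h,(a+90)%180],1),len(q),np.round(np.median(q[:,2]),1)
E
python3 - <<'E'
from h import *
for c in("scene","side"):
    im,D=arm.camera(c);m=arm.camera_model(c);P=cloud(m,D)
    print(c,"stone",rect(P,(490,284),125,20,35),"top",rect(P,(490,284),125,22,28))
    print("clamp",rect(P,(535,40),180,6,60)); print("wing",rect(P,(545,98),50,100,140),"bridge",rect(P,(545,98),70,78,90))
    print("jar",rect(P,(720,-20),60,40,130),"wedge",rect(P,(430,90),60,12,30))
E
```

```text
scene stone (array([441. , 291.3, 142. , 202.1,  85. ]), 937, np.float64(24.8)) top (array([484.7, 286.8,  51.2, 202.6,  83.1]), 787, np.float64(25.0))
clamp (array([499.3,  32.2, 269.3, 302. ,  54.7]), 2444, np.float64(14.5))
wing (array([552.3, 106.9,  19.5,  54.8, 152.3]), 222, np.float64(118.7)) bridge (array([553.5, 107.4,  25.7, 105.7, 163.2]), 187, np.float64(83.8))
jar 0 wedge (array([387.4,  61. ,  14.4,  35.7, 110. ]), 34, np.float64(20.6))
side stone (array([440.3, 292.4, 134.4, 201.9,  83.7]), 2362, np.float64(24.9)) top (array([484.7, 287.5,  45.2, 202. ,  83.8]), 2311, np.float64(24.9))
clamp (array([470.7,  46.6, 231. , 341.3,  75.8]), 3518, np.float64(14.9))
wing (array([552.1, 109. ,  19.5,  51.6, 148. ]), 330, np.float64(122.1)) bridge (array([550.9, 106.7,  25. ,  99. , 166.8]), 372, np.float64(83.6))
jar 0 wedge (array([384.6,  60.7,  11.7,  39.4, 115.4]), 90, np.float64(21.2))
```

Request:
{"api": "move_arm", "payload": {
  "motion": [
    [[0,0,-0.07],[0.036,-0.046,0],0],
    [[0,0,-0.14],[0.073,-0.092,0],0],
    [[0,0,-0.21],[0.11,-0.137,0],0],
    [[0,0,-0.28],[0.146,-0.183,0],0],
    [[0,0,-0.35],[0.183,-0.229,0],0],
    [[0,0,-0.42],[0.219,-0.275,0],0],
    [[0,0,-0.49],[0.256,-0.321,0],0],
    [[0,0,-0.56],[0.292,-0.366,0],0]
  ],
  "newtons": 20
}}

```text
time_s: 1.8
position: [369.2, -125.7, 248.1]
orientation: [0.888, 0.46, 0.0, 0.001]
contact_force: [0.9, 0.5, 0.0]
grip_width: 87.6
finger_force: 0.0
```

```bash
cat >> h.py <<'E'
def go(xy,z,yaw):
    "tool-frame shift/turn to TCP xy,z with tool x at yaw deg, tool down"
    s=arm.observe();M=R.from_quat(s["orientation"]).as_matrix()
    d=M.T@(np.array([*xy,z])-s["position"])/1000
    c,sn=np.cos(np.radians(yaw)),np.sin(np.radians(yaw))
    T=np.array([[c,sn,0],[sn,-c,0],[0,0,-1.]])
    print("shift",np.round(d,4),"turn",np.round(R.from_matrix(M.T@T).as_rotvec(),4),"dist",np.linalg.norm(d))
E
python3 -c "
from h import *
show();go((482.5,267),220,83.8);print(np.round(arm.observe()['q'],2))"
```

```text
1.8 [ 369.2 -125.7  248.1] [[0.578, 0.816, 0.001], [0.816, -0.578, -0.001], [0.0, 0.001, -1.0]] [0.9 0.5 0. ] 87.64932012062918 0.0
shift [ 0.386  -0.1345  0.0279] turn [ 1.400e-03  4.000e-04 -5.076e-01] dist 0.40970892309881657
[ 0.63  0.02 -0.43  2.09  0.01  1.02 -0.42]
```

Request:
{"api": "move_arm", "payload": {
  "motion": [
    [[0,0,-0.07],[0.055,-0.019,0.004],0],
    [[0,0,-0.14],[0.11,-0.038,0.008],0],
    [[0,0,-0.21],[0.165,-0.057,0.012],0],
    [[0,0,-0.28],[0.22,-0.077,0.016],0],
    [[0,0,-0.36],[0.276,-0.096,0.02],0],
    [[0,0,-0.43],[0.331,-0.115,0.024],0],
    [[0,0,-0.508],[0.386,-0.1345,0.028],0],
    [[0,0,-0.508],[0.386,-0.1345,0.028],0]
  ]
}}

```text
time_s: 2.8
position: [482.2, 269.9, 219.1]
orientation: [0.743, 0.67, 0.0, -0.002]
contact_force: [-0.2, -0.4, 0.2]
grip_width: 88.0
finger_force: 0.0
```

```bash
python3 -c "
from h import *
m=arm.camera_model('wrist');im,D=arm.camera('wrist');P=cloud(m,D);save(im,'w1.png')
print('stone',rect(P,(485,287),120,21,29)); print('wing',rect(P,(552,107),50,100,140),'bridge',rect(P,(552,107),75,78,90))
print('stone mark',[(r['position'],r['conf'],atz(m,r['position'],12.5)) for r in arm.mark_of('stone_center','wrist')])
show();print(np.round(m['cam_to_world'],2),np.round(arm.observe()['q'],2))"
```

```text
stone (array([483. , 287.5,  45.1, 200.1,  83.8]), 6759, np.float64(24.6))
wing (array([549.6, 105.8,  14.6,  52.4, 151.5]), 1372, np.float64(124.6)) bridge (array([577.4,  89.3,   6.6,  19.6, 173.8]), 58, np.float64(83.5))
stone mark [([280.7, 176.3], 0.7, array([480.40230918, 289.34288229,  12.5       ]))]
2.9 [482.6 265.3 219.1] [[0.109, 0.994, -0.001], [0.994, -0.109, -0.0], [-0.0, -0.001, -1.0]] [-0.1 -1.  -0.8] 87.77912883663944 0.0
[[ 9.9000e-01  1.0000e-01  3.0000e-02  4.9108e+02]
 [-1.0000e-01  9.5000e-01  2.9000e-01  3.5001e+02]
 [-0.0000e+00 -2.9000e-01  9.6000e-01  3.5588e+02]
 [ 0.0000e+00  0.0000e+00  0.0000e+00  1.0000e+00]] [-0.02  0.41 -0.74  1.78  0.31  1.08 -0.98]
```

View pics/w1.png

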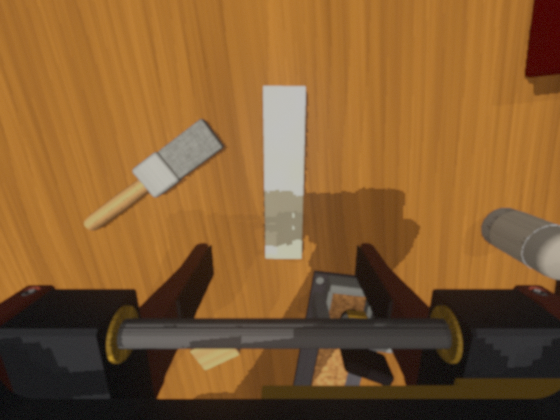

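Stone lies straight between the fingers (centre about col 284, row 172); the clamp shows below at (345,320). Descend and grip.

```bash
python3 -c "
from h import *
show();go((481.2,267.6),30,83.8)"
```

```text
2.9 [482.6 265.3 219.1] [[0.109, 0.994, -0.001], [0.994, -0.109, -0.0], [-0.0, -0.001, -1.0]] [-0.1 -1.  -0.8] 87.77912883663944 0.0
shift [ 0.0022 -0.0014  0.1891] turn [-0.001   0.0005 -0.0009] dist 0.189165453136083
```

Request:
{"api": "move_arm", "payload": {
  "motion": [
    [[0,0,0],[0.002,-0.001,0.055],0],
    [[0,0,0],[0.002,-0.001,0.11],0],
    [[0,0,0],[0.002,-0.001,0.15],0],
    [[0,0,0],[0.002,-0.001,0.175],0],
    [[0,0,0],[0.002,-0.001,0.189],0],
    [[0,0,0],[0.002,-0.001,0.189],0.6],
    [[0,0,0],[0.002,-0.001,0.189],0.6],
    [[0,0,0],[0.002,-0.001,0.189],0.6]
  ],
  "newtons": 25
}}

```text
time_s: 3.9
position: [482.8, 267.3, 31.8]
orientation: [0.745, 0.667, 0.001, 0.0]
contact_force: [0.5, -0.3, 0.2]
grip_width: 61.2
finger_force: 0.0
```

```bash
python3 -c "
from h import *
show()"
```

```text
3.9 [482.8 267.3  31.8] [[0.11, 0.994, 0.002], [0.994, -0.11, 0.001], [0.001, 0.002, -1.0]] [ 0.5 -0.3  0.2] 61.178653745256796 0.0
```

Request:
{"api": "move_arm", "payload": {
  "motion": [
    [[0,0,0],[0,0,0],0.7],
    [[0,0,0],[0,0,0],0.8],
    [[0,0,0],[0,0,0],0.8],
    [[0,0,0],[0,0,0],0.8],
    [[0,0,0],[0,0,-0.01],0.8],
    [[0,0,0],[0,0,-0.03],0.8],
    [[0,0,0],[0,0,-0.06],0.8],
    [[0,0,0],[0,0,-0.1],0.8]
  ]
}}

```text
time_s: 4.9
position: [481.6, 266.7, 131.9]
orientation: [0.745, 0.667, -0.001, -0.0]
contact_force: [-0.1, 0.2, -5.5]
grip_width: 45.2
finger_force: 25.0
```

```bash
python3 -c "
from h import *
s=arm.observe();show();print(s['moment']);go((514-4.7,-48-19.5),190,76.4)"
```

```text
4.9 [481.6 266.7 131.9] [[0.11, 0.994, -0.001], [0.994, -0.11, -0.001], [-0.001, -0.001, -1.0]] [-0.1  0.2 -5.5] 45.15839006143808 24.993744492530823
[-0.14421166 -0.14617888 -0.02982288]
shift [-0.3292  0.0641 -0.0579] turn [-0.0012  0.0008  0.1275] dist 0.34030395451399587
```

Request:
{"api": "move_arm", "payload": {
  "motion": [
    [[0,0,0],[0,0,-0.025],0.8],
    [[0,0,0],[-0.015,0.003,-0.05],0.8],
    [[0,0,0.02],[-0.055,0.011,-0.06],0.8],
    [[0,0,0.04],[-0.105,0.02,-0.06],0.8],
    [[0,0,0.06],[-0.155,0.03,-0.06],0.8],
    [[0,0,0.08],[-0.205,0.04,-0.06],0.8],
    [[0,0,0.1],[-0.255,0.05,-0.06],0.8],
    [[0,0,0.128],[-0.3,0.06,-0.06],0.8]
  ]
}}

```text
time_s: 5.9
position: [508.6, -39.6, 191.8]
orientation: [0.786, 0.618, 0.0, 0.0]
contact_force: [0.4, 0.2, -4.7]
grip_width: 44.8
finger_force: 25.0
```

Request:
{"api": "move_arm", "payload": {
  "motion": [
    [[0,0,0],[-0.025,0,0],0.8],
    [[0,0,0],[-0.03,0,0],0.8],
    [[0,0,0],[-0.03,0,0],0.8]
  ]
}}

```text
time_s: 6.28
position: [501.8, -66.1, 191.3]
orientation: [0.786, 0.618, 0.0, 0.0]
contact_force: [-0.6, 0.8, -5.4]
grip_width: 44.8
finger_force: 25.0
```

```bash
python3 - <<'E'
from h import *
show();print(arm.observe()['q'])
m=arm.camera_model('wrist');im,D=arm.camera('wrist');P=cloud(m,D);save(im,'w2.png')
print('wing',rect(P,(551,106),45,100,140),'bridge',rect(P,(552,107),75,80,88))
print('stone',rect(P,(511,-50),120,165,200))
for t,z in dict(stop_face=26,wing_grip=116,clamp_axis=84,bed_lay=15).items(): print(t,[(np.round(r['position']),round(r['conf'],2),np.round(atz(m,r['position'],z),1)) for r in arm.mark_of(t,'wrist')[:2]])
im,D=arm.camera('side');m=arm.camera_model('side');P=cloud(m,D)
print('stone side',rect(P,(511,-50),120,165,200))
E
```

```text
6.28 [501.8 -66.1 191.3] [[0.235, 0.972, 0.001], [0.972, -0.235, 0.0], [0.0, 0.001, -1.0]] [-0.6  0.8 -5.4] 44.833933288859114 24.993383288383484
[ 0.56593417  0.34241154 -0.64881157  1.91401263  0.24916504  0.9648845
 -0.43571814]
wing 0 bridge (array([546.6,  92.2,   2.5,  94.2, 166.4]), 148, np.float64(80.9))
stone (array([507.2, -45.9,  65. , 199.7,  76.5]), 30365, np.float64(184.7))
stop_face []
wing_grip []
clamp_axis [(array([286., 229.]), 0.3, array([501.2, -77.4,  84. ]))]
bed_lay []
stone side (array([509.4, -43.9,  63.1, 200.8,  72.1]), 1377, np.float64(184.4))
```

View pics/w2.png

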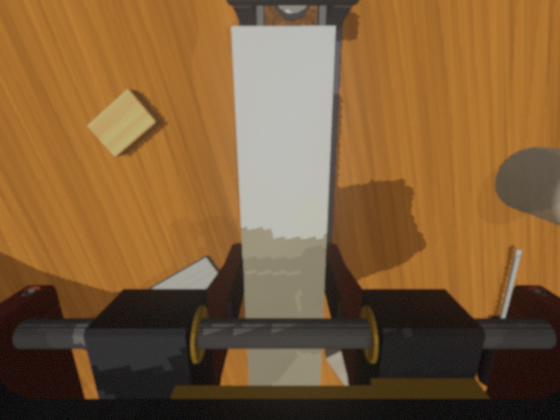

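Stone held level over the bed, aligned with the bridge at the top (290,8). I'll check the bed's centre line with the fixed cameras.

```bash
python3 - <<'E'
from h import *
a=np.radians(76.4);Y=np.array([np.cos(a),np.sin(a)]);X=np.array([Y[1],-Y[0]]);o=np.array([550,105.5])
for c in("scene","side","wrist"):
    m=arm.camera_model(c);im,D=arm.camera(c);P=cloud(m,D)
    q=P.reshape(-1,3);d=q[:,:2]-o;x=d@X;y=d@Y;z=q[:,2]
    print(c)
    for nm,z0,z1,ys in (("base",7,19,range(-280,60,30)),("rail",22,31,range(-60,20,15)),("bridge",80,88,(-12,0)),("stone",170,190,range(-260,-40,30))):
        for y0 in ys:
            k=(z>z0)&(z<z1)&(abs(x)<70)&(y>=y0)&(y<y0+ys[1]-ys[0] if len(ys)>1 else 12)
            if k.sum()>8: print(nm,y0,k.sum(),np.round(np.percentile(x[k],[1,99]),1),np.round(np.median(z[k]),1), 'cork z',np.round(np.median(z[k&(abs(x)<20)]),1) if (k&(abs(x)<20)).sum()>3 else '')
E
```

```text
scene
base -280 41 [-45.   51.5] 10.4 cork z 12.5
base -250 207 [-48.   51.8] 13.2 cork z 15.0
base -220 196 [-45.9  53. ] 12.5 cork z 14.9
base -190 213 [-48.7  52.3] 13.1 cork z 14.9
base -160 208 [-47.4  51.3] 12.3 cork z 14.6
base -130 223 [-47.   51.4] 12.5 cork z 14.7
base -100 235 [-47.   51.6] 12.4 cork z 15.1
base -70 124 [-18.9  51.8] 13.2 cork z 14.4
base -40 74 [-15.9  52.7] 10.7 cork z 13.7
base -10 135 [-27.1  51.9] 14.4 cork z 15.1
base 20 98 [-44.3  51. ] 12.0 cork z 13.2
rail -45 16 [30.7 40.2] 26.5 cork z 
rail 0 49 [-42.   49.3] 26.8 cork z 
rail 15 19 [-30.9  38.8] 26.8 cork z 
bridge -12 47 [-45.7  51.3] 83.7 cork z 83.4
bridge 0 101 [-48.5  51. ] 83.7 cork z 83.6
stone -260 57 [ 3.4 20.8] 182.3 cork z 182.3
stone -230 70 [-29.4  19.5] 182.5 cork z 182.1
stone -200 95 [-30.5  27.5] 184.4 cork z 184.5
stone -170 161 [-36.9  27.1] 184.0 cork z 184.0
stone -140 144 [-28.4  20.5] 184.0 cork z 184.1
stone -110 143 [-28.2  19.5] 184.0 cork z 183.8
stone -80 162 [-28.   18.8] 182.2 cork z 182.2
side
base -280 35 [-47.6  19.9] 11.0 cork z 13.6
base -250 224 [-47.5  24.6]
[... 1025 characters left out ...]
ork z 
base -190 152 [43.  49.9] 9.5 cork z 
base -160 164 [43.  49.8] 9.5 cork z 
base -130 182 [42.8 49.6] 9.6 cork z 
base -100 210 [42.7 49.7] 9.5 cork z 
base -70 224 [42.5 49.6] 9.6 cork z 
base -40 309 [-25.2  49.6] 9.8 cork z 14.7
base -10 659 [-25.3  24.8] 14.5 cork z 14.6
rail -15 391 [-45.3  44.3] 27.4 cork z 
rail 0 20 [-30.8  30.3] 27.1 cork z 
stone -260 2487 [-28.2  15.9] 184.2 cork z 184.2
stone -230 961 [-28.3  15.9] 184.2 cork z 184.2
stone -200 3883 [-28.6  16.2] 184.2 cork z 184.2
stone -170 4973 [-35.7  23.3] 184.1 cork z 184.1
stone -140 5320 [-28.6  15.6] 184.1 cork z 184.1
stone -110 6496 [-28.7  15.4] 184.0 cork z 184.0
stone -80 5660 [-28.8  15.3] 183.9 cork z 184.0
```

Request:
{"api": "move_arm", "payload": {
  "motion": [
    [[0,0,0],[0,0.0065,0.02],0.8],
    [[0,0,0],[0,0.0065,0.055],0.8],
    [[0,0,0],[0,0.0065,0.09],0.8],
    [[0,0,0],[0,0.0065,0.115],0.8],
    [[0,0,0],[0,0.0065,0.13],0.8],
    [[0,0,0],[0,0.0065,0.136],0.8],
    [[0,0,0],[0,0.0065,0.136],0.8]
  ]
}}

```text
time_s: 7.6
position: [508.3, -68.3, 54.6]
orientation: [0.786, 0.618, 0.0, 0.0]
contact_force: [-0.1, 0.6, -5.8]
grip_width: 44.3
finger_force: 25.0
```

```bash
cat > st.py <<'E'
from h import *
a=np.radians(76.4);Y=np.array([np.cos(a),np.sin(a)]);X=np.array([Y[1],-Y[0]]);o=np.array([550,105.5])
m=arm.camera_model("wrist");im,D=arm.camera("wrist");P=cloud(m,D);q=P.reshape(-1,3)
d=q[:,:2]-o;x=d@X;y=d@Y;z=q[:,2]
for nm,z0,z1,xm in(("base",5,12,60),("stone",33,60,27)):
  for y0 in range(-230,30,20):
    k=(z>z0)&(z<z1)&(abs(x)<xm)&(y>=y0)&(y<y0+20)
    if k.sum()>8: print(nm,y0,k.sum(),np.round(np.percentile(x[k],[1,99]),1),np.round(np.median(z[k]),1),np.round(y[k].max(),1))
show();s=arm.observe();p=s["position"][:2]-o;print("tcp clamp xy",p@X,p@Y)
E
python3 st.py
```

```text
base -230 105 [-31.2  32.3] 9.7 -216.8
base -210 208 [-49.5  50.1] 9.5 -190.0
base -190 1133 [-49.1  49.5] 9.5 -170.0
base -170 1817 [-49.1  49.3] 9.6 -150.0
base -150 1966 [-49.1  49.3] 9.6 -130.0
base -130 2211 [-49.1  49.2] 9.6 -110.1
base -110 2432 [-49.1  49.2] 9.6 -90.0
base -90 2659 [-49.1  49.1] 9.6 -70.0
base -70 2975 [-49.2  49.2] 9.6 -50.0
base -50 1734 [-49.2  49.3] 9.6 -34.6
stone -230 143 [-21.2  22.6] 48.4 -227.7
stone -210 2020 [-21.6  22.5] 48.1 -190.0
stone -190 2836 [-21.9  23.1] 48.2 -170.0
stone -170 3242 [-26.2  26.1] 48.1 -150.0
stone -150 3272 [-21.7  22.4] 48.1 -130.0
stone -130 3642 [-21.8  22.3] 48.1 -110.0
stone -110 4165 [-21.8  22.3] 48.0 -90.3
stone -90 4785 [-21.9  22.3] 48.0 -70.0
stone -70 3110 [-21.9  22.1] 47.9 -57.9
7.65 [508.6 -68.3  55.1] [[0.236, 0.972, 0.001], [0.972, -0.236, -0.0], [0.0, 0.001, -1.0]] [ 0.4  0.1 -4.8] 44.95345096494122 24.993299692869186
tcp clamp xy 0.630174275863661 -178.68256399693294
```

Request:
{"api": "move_arm", "payload": {
  "motion": [
    [[0,0,0],[0,0,0.004],0.8],
    [[0,0,0],[0,0,0.007],0.8],
    [[0,0,0],[0,0,0.008],0.8],
    [[0,0,0],[0,0,0.0085],0.8],
    [[0,0,0],[0,0,0.0085],0.8]
  ]
}}

```text
time_s: 8.28
position: [508.1, -68.3, 46.2]
orientation: [0.786, 0.618, 0.0, 0.0]
contact_force: [0.1, -0.6, -5.7]
grip_width: 45.1
finger_force: 25.0
```

Request:
{"api": "move_arm", "payload": {
  "motion": [
    [[0,0,0],[0,0,0.0005],0.8],
    [[0,0,0],[0,0,0.001],0.8],
    [[0,0,0],[0,0,0.001],0.8]
  ]
}}

```text
time_s: 8.65
position: [508.2, -68.4, 45.9]
orientation: [0.786, 0.618, -0.0, 0.0]
contact_force: [-2.7, -0.7, 5.7]
grip_width: 44.9
finger_force: 25.0
```

Request:
{"api": "move_arm", "payload": {
  "motion": [
    [[0,0,0],[0.002,0,-0.0004],0.8],
    [[0,0,0],[0.012,0,-0.0004],0.8],
    [[0,0,0],[0.025,0,-0.0004],0.8],
    [[0,0,0],[0.038,0,-0.0004],0.8],
    [[0,0,0],[0.05,0,-0.0004],0.8],
    [[0,0,0],[0.06,0,-0.0004],0.8],
    [[0,0,0],[0.065,0,-0.0004],0.8],
    [[0,0,0],[0.065,0,-0.0004],0.8]
  ],
  "newtons": 15
}}

```text
time_s: 9.65
position: [523.9, -4.8, 45.9]
orientation: [0.786, 0.618, 0.0, 0.0]
contact_force: [-0.8, -2.6, 5.8]
grip_width: 44.9
finger_force: 15.0
```

```bash
python3 st.py | grep -v base
```

```text
stone -210 157 [-20.6  22.6] 39.3 -190.0
stone -190 1859 [-21.1  23. ] 39.5 -170.0
stone -170 672 [-21.2  22.9] 39.5 -162.7
stone -150 1362 [-21.3  22.8] 39.4 -130.0
stone -130 2819 [-21.7  23.3] 39.6 -110.0
stone -110 3441 [-26.3  26.3] 39.6 -90.0
stone -90 3159 [-21.4  22.6] 39.5 -70.0
stone -70 3563 [-21.5  22.5] 39.5 -50.0
stone -50 4037 [-21.6  22.5] 39.5 -30.3
stone -30 4293 [-21.7  22.5] 39.5 -10.0
stone -10 286 [-21.9  22.4] 39.4 -7.2
9.7 [523.9  -4.8  45.9] [[0.235, 0.972, 0.001], [0.972, -0.235, 0.0], [0.0, 0.001, -1.0]] [-0.3 -2.3  5.5] 44.67196575465637 14.99595858156681
tcp clamp xy 0.6049410293643046 -113.33346967036398
```

Request:
{"api": "move_arm", "payload": {
  "motion": [
    [[0,0,0],[0.006,0,0],0.8],
    [[0,0,0],[0.012,0,0],0.8],
    [[0,0,0],[0.016,0,0],0.8],
    [[0,0,0],[0.018,0,0],0.8],
    [[0,0,0],[0.019,0,0],0.8],
    [[0,0,0],[0.019,0,0],0.8]
  ]
}}

```text
time_s: 10.45
position: [528.1, 11.8, 45.9]
orientation: [0.786, 0.618, -0.0, 0.001]
contact_force: [-2.0, -7.1, 7.9]
grip_width: 44.7
finger_force: 15.0
```

Request:
{"api": "move_arm", "payload": {
  "motion": [
    [[0,0,0],[0.0005,0,0],0.8],
    [[0,0,0],[0.001,0,0],0.8],
    [[0,0,0],[0.001,0,0],0.8]
  ]
}}

```text
time_s: 10.82
position: [528.2, 12.6, 45.9]
orientation: [0.787, 0.618, -0.001, 0.001]
contact_force: [-1.2, -8.2, 7.0]
grip_width: 44.9
finger_force: 15.0
```

Request:
{"api": "move_arm", "payload": {
  "motion": [
    [[0,0,0],[0.001,0,0],0.8],
    [[0,0,0],[0.0015,0,0],0.8],
    [[0,0,0],[0.0015,0,0],0.8]
  ]
}}

```text
time_s: 11.2
position: [528.6, 14.1, 45.9]
orientation: [0.786, 0.618, -0.001, 0.001]
contact_force: [-1.8, -6.8, 8.6]
grip_width: 44.9
finger_force: 15.0
```

```bash
python3 st.py | tail -3; python3 - <<'E'
from h import *
im,D=arm.camera('side');m=arm.camera_model('side');save(cv2.resize(im[200:310,200:350],(750,550),interpolation=cv2.INTER_CUBIC),'side2.png')
E
```

```text
stone -30 3100 [-21.4  22.8] 39.5 -13.0
11.25 [528.6  14.1  45.9] [[0.237, 0.971, 0.0], [0.971, -0.237, -0.002], [-0.002, 0.001, -1.0]] [-2.6 -7.4  6.9] 45.008325715801334 14.992312341928482
tcp clamp xy 0.7174782952349131 -93.869547964476
```

View pics/side2.png

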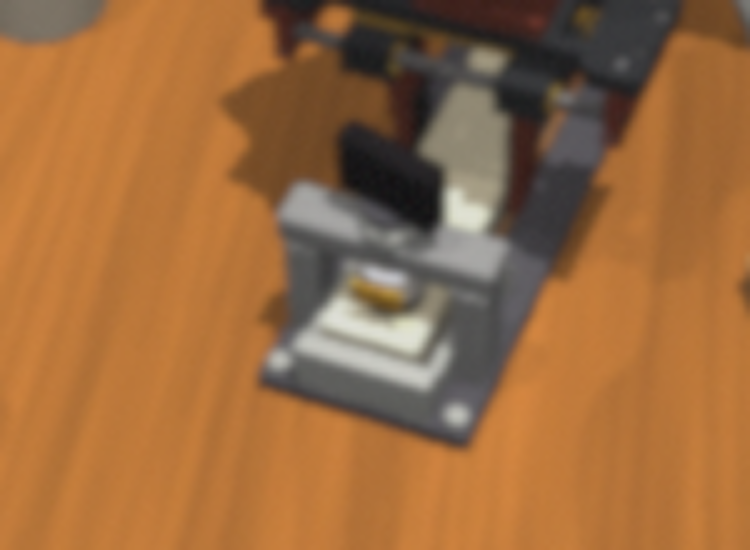

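The stone's end is almost at the stop (around 380,345 in the crop); the tab is still in. Push a little further.

Request:
{"api": "move_arm", "payload": {
  "motion": [
    [[0,0,0],[0.001,0,0],0.8],
    [[0,0,0],[0.002,0,0],0.8],
    [[0,0,0],[0.002,0,0],0.8]
  ]
}}

```text
time_s: 11.68
position: [528.9, 15.0, 45.9]
orientation: [0.787, 0.617, -0.001, 0.001]
contact_force: [-2.9, -10.3, 8.8]
grip_width: 44.9
finger_force: 15.0
```

Request:
{"api": "move_arm", "payload": {
  "motion": [
    [[0,0,0],[0.001,0,0],0.8],
    [[0,0,0],[0.0015,0,0],0.8],
    [[0,0,0],[0.0015,0,0],0.8]
  ]
}}

```text
time_s: 12.05
position: [528.8, 15.2, 45.8]
orientation: [0.787, 0.617, -0.002, 0.002]
contact_force: [-4.1, -12.8, 10.0]
grip_width: 44.8
finger_force: 15.0
```

```bash
cat > end.py <<'E'
from h import *
a=np.radians(76.4);Y=np.array([np.cos(a),np.sin(a)]);X=np.array([Y[1],-Y[0]]);o=np.array([550,105.5])
for c in("side","scene"):
    im,D=arm.camera(c);P=cloud(arm.camera_model(c),D).reshape(-1,3);d=P[:,:2]-o;x=d@X;y=d@Y;z=P[:,2]
    k=(abs(x)<17)&(z>37.5)&(z<43)&(y<60)&(y>0); b=(abs(x)<28)&(z>33)&(z<37.4)&(y>10)&(y<60)
    print(c,"stone front",k.sum(),np.round(np.sort(y[k])[-6:],1),"stop top y",b.sum(),np.round(np.percentile(y[b],[5,95]),1) if b.any() else "")
E
python3 end.py;python3 -c "
from h import *
show()"
```

```text
side stone front 131 [28.5 30.5 32.1 33.9 35.  35. ] stop top y 131 [26.5 40.6]
scene stone front 61 [29.2 29.6 31.  33.7 34.4 40.6] stop top y 68 [15.  39.5]
12.15 [528.9  15.2  45.9] [[0.238, 0.971, -0.001], [0.971, -0.238, -0.005], [-0.005, -0.0, -1.0]] [ -3.7 -14.   11. ] 44.80635599980588 15.00390574336052
```

Request:
{"api": "move_arm", "payload": {
  "motion": [
    [[0,0,0],[0,0,0],0.4],
    [[0,0,0],[0,0,0],0.2],
    [[0,0,0],[0,0,0],0],
    [[0,0,0],[-0.002,0,0],0],
    [[0,0,0],[-0.002,0,-0.03],0],
    [[0,0,0],[-0.002,0,-0.08],0],
    [[0,0,0],[-0.002,0,-0.13],0],
    [[0,0,0],[-0.002,0,-0.18],0]
  ]
}}

```text
time_s: 13.15
position: [528.6, 17.2, 227.1]
orientation: [0.786, 0.618, 0.0, -0.0]
contact_force: [0.7, -0.0, 0.3]
grip_width: 87.7
finger_force: 0.0
```

```bash
python3 end.py; python3 - <<'E'
from h import *
o=np.array([550,105.5])
m=arm.camera_model('wrist');im,D=arm.camera('wrist');P=cloud(m,D);save(im,'w3.png')
print('wing',rect(P,o,45,100,135),'bridge',rect(P,o,75,80,88))
q=P.reshape(-1,3);a=np.radians(76.4);Y=np.array([np.cos(a),np.sin(a)]);X=np.array([Y[1],-Y[0]])
d=q[:,:2]-o;x=d@X;y=d@Y;z=q[:,2]
k=(abs(x)<27)&(z>37)&(z<43)&(y<60)&(y>-220); print('stone',cv2.minAreaRect(np.c_[x,y][k].astype(np.float32)))
show();print(np.round(arm.observe()['q'],2))
go((550,105.5),200,151.5)
E
```

```text
side stone front 129 [29.7 33.2 34.1 38.1 38.1 38.5] stop top y 130 [26.3 39.7]
scene stone front 68 [35.9 36.3 36.8 38.6 39.1 40.5] stop top y 65 [15.7 40.9]
wing (array([549.5, 104.6,  24.7,  51.3, 135.5]), 1271, np.float64(130.0)) bridge (array([549.6, 104.9,  23.1, 100. , 166.4]), 1555, np.float64(83.4))
stone ((-1.2697200775146484, -68.01216888427734), (211.6587677001953, 52.262855529785156), 89.029052734375)
13.3 [530.2  17.4 228. ] [[0.236, 0.972, 0.005], [0.972, -0.236, -0.0], [0.001, 0.005, -1.0]] [ 0.7  0.1 -0.1] 88.2196407752864 0.0
[ 0.41  0.34 -0.66  1.82  0.24  1.06 -0.58]
shift [ 0.0903 -0.0017  0.0281] turn [ 0.005   0.0026 -1.3116] dist 0.09455898408896438
```

View pics/w3.png

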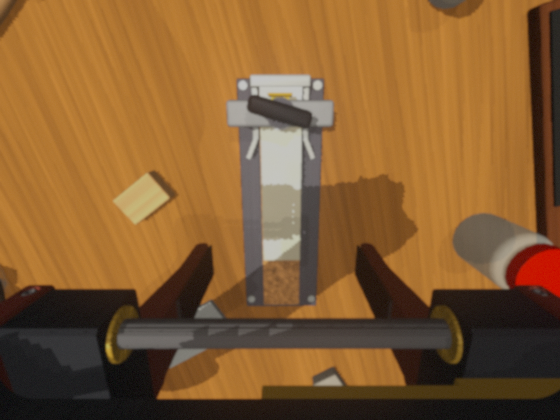

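The stone lies straight on the bed against the stop, tab in, with the wing at about (280,111) tilted 16° to the bridge. I move over the wing.

Request:
{"api": "move_arm", "payload": {
  "motion": [
    [[0,0,-0.16],[0.013,0,0.005],0],
    [[0,0,-0.32],[0.026,0,0.01],0],
    [[0,0,-0.48],[0.04,0,0.015],0],
    [[0,0,-0.64],[0.053,-0.001,0.02],0],
    [[0,0,-0.8],[0.066,-0.001,0.025],0],
    [[0,0,-0.96],[0.08,-0.001,0.028],0],
    [[0,0,-1.12],[0.0897,-0.001,0.028],0],
    [[0,0,-1.3],[0.0897,-0.001,0.028],0]
  ]
}}

```text
time_s: 14.3
position: [548.2, 105.6, 195.9]
orientation: [0.248, 0.969, 0.0, -0.001]
contact_force: [-0.8, -0.7, -0.7]
grip_width: 87.9
finger_force: 0.0
```

```bash
python3 - <<'E'
from h import *
o=np.array([549.6,104.9])
for c in('scene','side'):
    m=arm.camera_model(c);im,D=arm.camera(c);P=cloud(m,D)
    print('wing',rect(P,o,32,122,134));print('tab',[(np.round(r['position'],1),round(r['conf'],2)) for r in arm.mark_of('tab_end',c)[:2]])
    q=P.reshape(-1,3)
    save(im,c+'_a.png')
show();print(np.round(arm.observe()['q'],2))
go(o,124,151.5)
E
```

```text
wing (array([552.2, 105.9,  16.8,  52.3, 152.4]), 102, np.float64(129.1))
tab [(array([324.3, 226.9]), 0.53)]
wing (array([550.2, 106.7,  14.1,  50.2, 149.6]), 159, np.float64(130.2))
tab [(array([271.2, 257.5]), 0.61)]
14.5 [548.5 104.3 196.4] [[-0.871, 0.491, -0.002], [0.491, 0.871, 0.0], [0.002, -0.001, -1.0]] [-0.4 -0.2  0.4] 87.3239210799646 0.0
[ 0.41  0.52 -0.93  1.77  0.46  1.09  0.38]
shift [-0.0008  0.0011  0.0723] turn [-0.0007 -0.0018 -0.0156] dist 0.07236312376156587
```

Request:
{"api": "move_arm", "payload": {
  "motion": [
    [[0,0,-0.015],[0,0.001,0.03],0.2],
    [[0,0,-0.015],[0,0.001,0.055],0.4],
    [[0,0,-0.015],[0,0.001,0.07],0.6],
    [[0,0,-0.015],[0,0.001,0.072],0.7],
    [[0,0,-0.015],[0,0.001,0.072],1],
    [[0,0,-0.015],[0,0.001,0.072],1],
    [[0,0,-0.015],[0,0.001,0.072],1],
    [[0,0,-0.015],[0,0.001,0.072],1]
  ],
  "newtons": 25
}}

```text
time_s: 15.5
position: [549.7, 105.4, 125.9]
orientation: [0.245, 0.97, -0.0, 0.0]
contact_force: [-0.5, -0.1, 2.0]
grip_width: 14.0
finger_force: 25.0
```

Request:
{"api": "move_arm", "payload": {
  "motion": [
    [[0,0,0],[0,0,0],1],
    [[0,0,0],[0,0,0],1]
  ]
}}

```text
time_s: 15.75
position: [549.7, 105.4, 125.9]
orientation: [0.244, 0.97, -0.0, 0.0]
contact_force: [-0.8, -0.6, 4.6]
grip_width: 13.7
finger_force: 25.0
```

```bash
cat > tab.py <<'E'
from h import *
s=arm.observe();M=R.from_quat(s["orientation"]).as_matrix()
print("t",round(s["time_s"],2),"yaw",round(np.degrees(np.arctan2(M[1,0],M[0,0])),1),"pos",np.round(s["position"],1),"F",np.round(s["contact_force"],1),"Mz",np.round(s["moment"],2),"w",round(s["grip_width"],1),"q7",round(s["q"][6],2))
a=np.radians(76.4);Y=np.array([np.cos(a),np.sin(a),0]);X=np.array([Y[1],-Y[0],0]);o=np.array([549.6,104.9,0])
for c in("side","scene"):
    im,D=arm.camera(c);m=arm.camera_model(c);P=cloud(m,D)-o
    x,y,z=P@X,P@Y,P[...,2];hsv=cv2.cvtColor(im,cv2.COLOR_RGB2HSV)
    k=(abs(x)<25)&(y>8)&(y<50)&(z>48)&(z<72)
    print(c,"n",k.sum(),"y",np.round(np.percentile(y[k],[10,50,90]),1) if k.any() else "",[(np.round(r['position'],1).tolist(),round(r['conf'],2)) for r in arm.mark_of('tab_end',c)[:1]])
E
python3 tab.py
```

```text
t 15.75 yaw 151.7 pos [549.7 105.4 125.9] F [-0.8 -0.6  4.6] Mz [-0.23  0.12  0.1 ] w 13.7 q7 0.32
side n 108 y [10.5 14.7 20.8] [([290.7, 242.0], 0.69)]
scene n 62 y [ 9.9 14.1 20.1] [([326.4, 225.9], 0.6)]
```

Request:
{"api": "move_arm", "payload": {
  "motion": [
    [[0,0,0.16],[0,0,0],1],
    [[0,0,0.32],[0,0,0],1],
    [[0,0,0.48],[0,0,0],1],
    [[0,0,0.64],[0,0,0],1],
    [[0,0,0.8],[0,0,0],1],
    [[0,0,0.96],[0,0,0],1],
    [[0,0,1.12],[0,0,0],1],
    [[0,0,1.3],[0,0,0],1]
  ]
}}

```text
time_s: 16.95
position: [549.9, 105.5, 125.9]
orientation: [0.783, 0.622, 0.0, 0.0]
contact_force: [0.0, -1.4, 3.4]
grip_width: 13.7
finger_force: 25.0
```

```bash
python3 tab.py
```

```text
t 16.95 yaw 76.9 pos [549.9 105.5 125.9] F [ 0.  -1.4  3.4] Mz [-0.21 -0.02  0.17] w 13.7 q7 -0.81
side n 115 y [ 9.3 13.6 20.5] [([269.8, 258.4], 0.36)]
scene n 62 y [ 9.2 14.3 19.8] [([192.3, 190.4], 0.56)]
```

Request:
{"api": "move_arm", "payload": {
  "motion": [
    [[0,0,0.15],[0,0,0],1],
    [[0,0,0.3],[0,0,0],1],
    [[0,0,0.4],[0,0,0],1],
    [[0,0,0.4],[0,0,0],1]
  ]
}}

```text
time_s: 17.65
position: [550.0, 105.4, 125.9]
orientation: [0.889, 0.458, 0.0, 0.0]
contact_force: [0.0, -1.1, 5.1]
grip_width: 13.9
finger_force: 24.9
```

```bash
python3 tab.py
```

```text
t 17.65 yaw 54.5 pos [550.  105.4 125.9] F [ 0.  -1.1  5.1] Mz [-0.33 -0.09 -0.06] w 13.9 q7 -1.15
side n 108 y [ 9.8 14.2 20.8] [([272.8, 258.2], 0.58)]
scene n 62 y [ 9.3 14.  20.7] [([324.7, 228.6], 0.4)]
```

Request:
{"api": "move_arm", "payload": {
  "motion": [
    [[0,0,0.15],[0,0,0],1],
    [[0,0,0.25],[0,0,0],1],
    [[0,0,0.25],[0,0,0],1]
  ]
}}

```text
time_s: 18.23
position: [550.0, 105.4, 125.9]
orientation: [0.939, 0.343, 0.0, 0.0]
contact_force: [1.2, -1.2, 5.7]
grip_width: 14.0
finger_force: 24.9
```

```bash
python3 tab.py
```

```text
t 18.23 yaw 40.2 pos [550.  105.4 125.9] F [ 1.2 -1.2  5.7] Mz [-0.33 -0.1  -0.06] w 14.0 q7 -1.36
side n 122 y [ 9.8 15.5 23. ] [([269.5, 262.5], 0.53)]
scene n 65 y [ 8.9 13.9 22.9] [([328.5, 225.5], 0.54)]
```

Both views changed slightly; look.

```bash
python3 - <<'E'
from h import *
im,D=arm.camera('side');a=im[225:295,230:325]
b=cv2.imread('pics/side_a.png')[225:295,230:325,::-1]
save(cv2.resize(np.hstack([b,a]),(800,300),interpolation=cv2.INTER_CUBIC),'tabcmp.png')
E
python3 tab.py
```

```text
t 18.48 yaw 40.2 pos [550.  105.4 125.9] F [ 0.5 -1.1  6. ] Mz [-0.3  -0.01 -0.09] w 13.9 q7 -1.36
side n 124 y [10.  15.4 23.8] [([270.2, 261.2], 0.48)]
scene n 87 y [ 9.3 16.2 32. ] [([329.3, 228.4], 0.36)]
```

View pics/tabcmp.png

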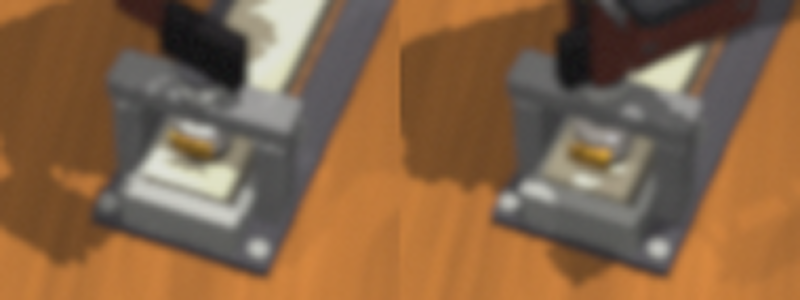

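The tab (right crop, 590,155) sits a little lower but looks not popped; check the brass pixels numerically.

```bash
cat >> tab.py <<'E'
    b=(abs(x)<16)&(y>8)&(y<50)&(z>45)&(z<75)
    h=b&(hsv[...,0]>13)&(hsv[...,0]<32)&(hsv[...,1]>110)
    print("  brass",h.sum(),"y",np.round(np.percentile(y[h],[5,50,95]),1) if h.any() else "", "z",np.round(np.median(z[h]),1) if h.any() else "","beyond y26",(b&(y>26)).sum())
E
python3 tab.py
```

```text
t 18.68 yaw 40.2 pos [550.  105.4 125.9] F [ 0.4 -0.8  6.3] Mz [-0.37 -0.09 -0.05] w 14.0 q7 -1.36
side n 166 y [10.4 18.9 35.2] [([269.9, 261.5], 0.65)]
  brass 78 y [15.5 28.  35.7] z 55.8 beyond y26 59
scene n 87 y [10.7 19.5 35.5] [([159.9, 232.0], 0.72)]
  brass 46 y [15.5 31.3 36.5] z 55.8 beyond y26 32
```

The tab is out (brass reaches y ≈ 36 mm in both views). Stop turning, open and lift away.

Request:
{"api": "move_arm", "payload": {
  "motion": [
    [[0,0,0],[0,0,0],0.7],
    [[0,0,0],[0,0,0],0.4],
    [[0,0,0],[0,0,0],0.3],
    [[0,0,0],[0,0,0],0.3],
    [[0,0,0],[0,0,-0.03],0.3],
    [[0,0,0],[0,0,-0.08],0.3],
    [[0,0,0],[0,0,-0.13],0.3],
    [[0,0,0],[0,0,-0.13],0.3]
  ]
}}

```text
time_s: 19.88
position: [551.4, 106.2, 259.6]
orientation: [0.94, 0.342, 0.004, 0.001]
contact_force: [-0.4, -0.6, 0.3]
grip_width: 61.4
finger_force: 0.0
```

```bash
python3 tab.py; python3 end.py; python3 - <<'E'
from h import *
im,D=arm.camera('side');save(cv2.resize(im[180:310,200:360],(640,520),interpolation=cv2.INTER_CUBIC),'fin.png')
E
```

```text
t 19.88 yaw 40.0 pos [551.4 106.2 259.6] F [-0.4 -0.6  0.3] Mz [ 0.05 -0.01 -0.06] w 61.4 q7 -1.29
side n 167 y [10.4 18.9 35.4] [([269.3, 263.1], 0.56)]
  brass 76 y [16.9 29.3 36.1] z 56.3 beyond y26 61
scene n 92 y [10.  19.3 35. ] [([328.8, 230.6], 0.44)]
  brass 45 y [17.8 30.5 36.7] z 56.1 beyond y26 33
side stone front 65 [31.4 31.9 32.2 33.4 34.4 38.3] stop top y 129 [26.4 39.9]
scene stone front 48 [32.2 34.1 35.  38.1 38.6 39.9] stop top y 68 [16.7 39.5]
```

View pics/fin.png

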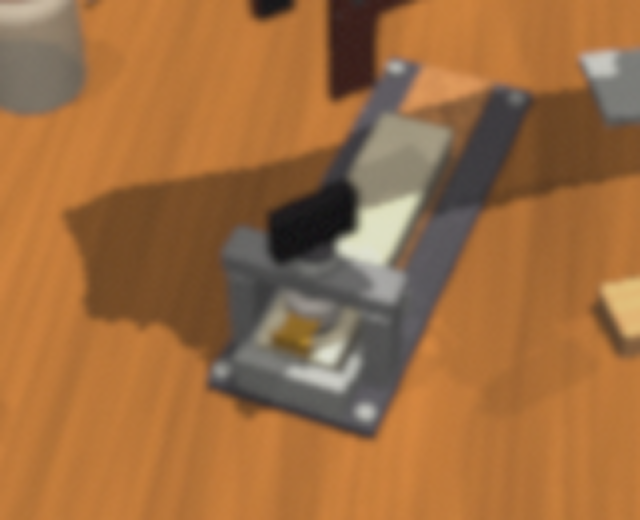

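The tab is out over the stone's end (295,335), the stone is seated against the stop, and the gripper is clear.

```bash
python3 -c "
from bench import arm
print(arm.finish_job())"
```

```text
the job is handed in; nothing more can be done
None
```

The stone is seated against the stop and clamped, the brass tab popped out after about 1.95 rad and I stopped turning there. The gripper is clear and the job is handed in; no verdict came back.

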